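Load the last module case and close the carrier's transport lock

ROBOT

A 7-joint arm with a two-finger parallel gripper is mounted at the origin on the work surface. World frame = base frame: x ahead of the robot, y to its left, z up, the work surface at z = 0. Lengths are in m, angles in rad, forces in N, time in s.
With the tool pointing down it reaches from about 0.4 to 0.85 m from the base axis. Payload 4.5 kg.
Tool frame: the origin (TCP) lies at the very end of the fingers, on their centre line; the grasp point (between the pads) lies 19 mm behind it; z points along the fingers, x is the direction in which the jaws open and shut, and the axes are right-handed (so a half turn about z gives the same grasp; the last joint's range is limited). The gripper opens to 88 mm and grips with 3 to 60 N. Pads are 18 mm wide; open, the fingers measure 123 mm over their backs; the gripper's body (75 mm by 187 mm) begins 45 mm behind the grasp point.
Start: joints at [-1.23, 0.689, -0.195, 1.565, 0.157, 0.902, -0.215], TCP at [0.189, 0.596, 0.239] pointing down, gripper open.
Joint ranges: [-3.01, 3.01], [-0.46, 2.08], [-1.47, 1.51], [0.13, 2.56], [-1, 4.14], [0.04, 2.09], [-2.66, 2.66]. Speed limits (rad/s): [2.57, 2.57, 3.14, 3.14, 3.14, 3.14, 3.14].

INTERFACE

Orientations are given as a unit quaternion [x, y, z, w].
In Python, from plant import * gives the robot as it stands.
- The arm moves only by the tool apply_moves, never from a script. Its argument "series" is a list of rows, each an object of numbers: "x", "y", "z": the shift along the tool's x, y, z in units of 80 cm (1.0 is 80 cm); "wx", "wy", "wz": the turn, a rotation vector about the tool's x, y, z in units of pi rad (1.0 is pi rad); "fingers": the opening, from -1 (shut) to 1 (fully open), so that 0 is half open. In form: [{"x": .., "y": .., "z": .., "wx": .., "wy": .., "wz": .., "fingers": ..}, ...]. A call has 1 to 8 rows; each row shifts and turns the pose as measured when the row begins, along the tool's axes as they then stand; what a row does not reach is not made up. A row lasts 1/8 s, in which the tool goes at most 62.5 mm and 10.7 degrees, less where a joint would pass 70% of its speed; a pose out of reach is approached as far as the arm can. A call with a number of a shift or a turn outside -1 to 1 is refused whole. A call with a gripper value outside its range is refused whole. The fingers move at their own pace and stop on an object; "force" is the grip in N (left out, the last holds). Time passes only in rows, so rows that do not move let the fingers close. It gives the time, the measured TCP pose, the force and the opening at its end, in the units of the state.
- get_state(): the state, without advancing time (a new reading comes with each control period).
- snapshot(name): name is "side" or "top" or "wrist"; returns (picture, depth): 400x640x3 uint8, red, green, blue; 400x640 float32, m along the optical axis (not along the pixel's ray), 0 where there is no reading.
- camera_model(name): a dict with "camera_matrix" (3x3 intrinsics, pixels), "world_from_camera" (4x4, takes a point from camera to world coordinates). Camera axes: x right, y up, looking along -z (the intrinsics and any distortion apply to the point x, -y, -z); pixel columns grow to the right and rows downward; lengths in m; the calibration is good to about 2 mm. A picture is of the moment at which its call begins: read the wrist's pose just before it. camera_model takes no time and is no camera call; for the wrist camera it gives the pose at the moment of the call.
- finish_job(): hands the job in, once; it reports no verdict.
The state is a dict: "clock": time; "q": joint angles; "qd": joint speeds; "joint_torque": joint torques, N m; "tool_pos": TCP position; "eef_rot": TCP orientation; "contact_force": force on the tool from outside, world axes, zero at the start; "moment": the same for the moment, N m; "opening": opening from 0.0 (shut) to 1.0 (fully open).
Only numpy, scipy, OpenCV 4.12 (cv2) and the standard library are available. Lean on these libraries where they do the work, as an engineer would, in place of code of your own. Each camera call takes 0.05 s, during which the arm holds its last target. There are 200 camera calls.

TASK

Lower the loose oblong module case squarely onto the rubber pad on top of the pile of like cases in the carrier, gently, without dropping it or pressing hard, and let go of it. Then slide the carrier's transport lock, the black grip on the sloped rail under the clear guard, fully home against its end stop so that its tongue stands over the case. Do not disturb the other things on the bench.

Things in the scene. Friction and masses are not known exactly. Their poses are not given: they have to be found in the camera images.
- case: the loose module case to load: plain die-cast aluminium, oblong, 56 (its x) x 100 (its y) x 22 mm high, about 0.15 to 0.31 kg; lies flat; origin at the centre of its underside, z up
- carrier: grey fixed carrier; base plate 210 (x) x 275 (y, from -205 to +70) x 14 mm. Origin on the bench under the centre of the pile, z up. The pile is at its left (+y), the lock rail under a clear guard at its right (-y)
- bay (a point): centre of the pile's bay at the base plate's top, 14 mm above the bench; axes as the carrier. The pile of like cases (56 in x, 100 in y) stands here, a black rubber pad (4 mm, yields 1 to 2 mm) on top; the pad's top is 36 to 62 mm above the bench (not measured: feel or see it). Its long sides, x = +-28, are open; 44 mm wide end plates stand with inner faces at y = +55 (60 mm high) and y = -55 (80 mm high)
- rail (a point): middle of the lock rail's sloped face (carrier y = -135, 75 mm up); axes as the carrier. The rail runs along x, 200 mm long, 60 mm wide; its face is inclined 35 degrees and faces up and to carrier -y
- guard (a point): middle of the clear guard's front edge, top side; axes as the carrier. The sheet, 200 mm along x, 5 mm thick, reaches from here 76 mm to +y, over the rail, underside 192 mm above the bench; two posts at x = +-85, y = +72 from here. It blocks an upright gripper from the lock grip; one leaning 35 degrees to carrier -y, in line with the grip, has room
- lock_grip (a point): centre of the top of the black lock grip. z: square to the sloped rail (35 degrees from vertical, leaning to carrier -y); x: sliding direction = carrier x; y: up the slope. Grip 16 (x) x 22 (y) mm on a foot 30 x 34 x 6 mm; top 40 mm above the rail. A steel tongue on it, 14 mm wide, reaches level to carrier y = -42 at the grip's x, 95 to 101 mm above the bench; open, it is clear of the pile
- lock (a joint): travel of the lock along carrier +x, in m: 0 = fully open (grip at carrier x = -65 mm), 0.065 = hard end stop, home (grip at x = 0). Stiff: needs about 6 N to slide, and stays where it is left
- squat_case: square die-cast aluminium case, 64 x 64 x 34 mm, origin under its centre; not the one to load
- meter: hand-held multimeter lying on its back, 150 x 78 x 34 mm; a bystander
- reel: small grey reel, 62 mm across, 40 mm high; a bystander
- driver: screwdriver, 170 mm long; a bystander
- jar: clear screw-top jar, 56 mm across, 55 mm high; a bystander
- heatsink: finned aluminium heatsink, 60 x 45 x 28 mm; a bystander
- spanner: open-ended spanner, 140 mm long; a bystander
Not all that is in view belongs to the job. What is shaped like the case but brown or pink is not meant.

How it is judged:
By the outcome, as a careful person would: the job done as asked, in the order asked, and still so for the second after the job is handed in, with the robot touching nothing.
It also fails if it takes over 64 s, if anything falls off the work surface, if the arm or the gripper's body presses on something with over 40 N, if the wrist force passes 120 N, or if a joint passes its speed limit or range.

## Working session

There is one attempt and no reset: what is moved stays moved. The work goes in short steps, Python scripts to look and compute and a tool call to move; the robot and the scene stay as the last step left them, time stands still between calls to the robot, and variables do not carry over. Pictures are saved under pics/ and viewed, about 8 in all and at most 12, crops included, and the job is handed in when it is done.

Besides the shell and the picture viewer there is one more tool, called after "Call:" as name(argument=value, ...) on one line, values as JSON. apply_moves: Moves the arm, as the interface text tells. Its arguments: {"type":"object","properties":{"series":{"type":"array","items":{"type":"object","properties":{"x":{"type":"number"},"y":{"type":"number"},"z":{"type":"number"},"wx":{"type":"number"},"wy":{"type":"number"},"wz":{"type":"number"},"fingers":{"type":"number"}}}},"force":{"type":"number"}},"required":["series"]}

```bash
mkdir -p pics; cat > h.py <<'E'
from plant import *
import numpy as np, cv2
from scipy.spatial.transform import Rotation as R
def shot(n,f):
    cm=camera_model(n); p,d=snapshot(n); cv2.imwrite('pics/'+f+'.png',p[:,:,::-1]); np.savez('pics/'+f+'.npz',p=p,d=d,K=cm['camera_matrix'],T=cm['world_from_camera'],c=str(cm.get('distortion')))
    return p,d,cm
def cloud(f):
    z=np.load('pics/'+f+'.npz'); d=z['d'];K=z['K'];T=z['T']
    v,u=np.mgrid[:d.shape[0],:d.shape[1]]
    P=np.stack([(u-K[0,2])/K[0,0]*d,-(v-K[1,2])/K[1,1]*d,-d],-1)
    return P@T[:3,:3].T+T[:3,3], d>0, z['p']
E
python3 - <<'E'
from h import *
for n in('side','top'):
    p,d,cm=shot(n,n+'0'); print(n,cm.keys(),(d>0).mean()); print(np.round(cm['camera_matrix'],1),np.round(cm['world_from_camera'],3))
print(get_state())
E
```

```text
side dict_keys(['camera_matrix', 'world_from_camera']) 0.9961953125
[[518.7   0.  323. ]
 [  0.  518.7 190.8]
 [  0.    0.    1. ]] [[ 0.886  0.353 -0.3    0.034]
 [-0.463  0.675 -0.574 -0.843]
 [ 0.     0.647  0.762  1.339]
 [ 0.     0.     0.     1.   ]]
top dict_keys(['camera_matrix', 'world_from_camera']) 0.99606640625
[[373.3   0.  322.4]
 [  0.  373.3 206.8]
 [  0.    0.    1. ]] [[-0.013  0.997 -0.081  0.411]
 [-1.    -0.011  0.025  0.064]
 [ 0.024  0.082  0.996  1.187]
 [ 0.     0.     0.     1.   ]]
{'clock': 0.1, 'q': array([-1.23023072,  0.68990847, -0.19450098,  1.56619243,  0.15731713,
        0.90248927, -0.21511878]), 'qd': array([-0.00049674, -0.00117684, -0.000698  , -0.00396382, -0.0004925 ,
       -0.00048679, -0.00018856]), 'joint_torque': array([-2.18583118e-03, -5.28498137e+01, -1.27152108e+00, -1.53836900e+01,
       -5.25949651e-02,  2.01260584e-03,  4.52813356e-05]), 'tool_pos': array([0.18862616, 0.59528966, 0.23799721]), 'eef_rot': array([ 8.06824219e-01,  5.90791024e-01, -6.04908283e-04,  5.28638033e-04]), 'contact_force': array([0.59484294, 0.24546643, 0.03827302]), 'moment': array([-0.00249281,  0.01634916, -0.0183109 ]), 'opening': 1.004132715011243}
```

View pics/top0.png

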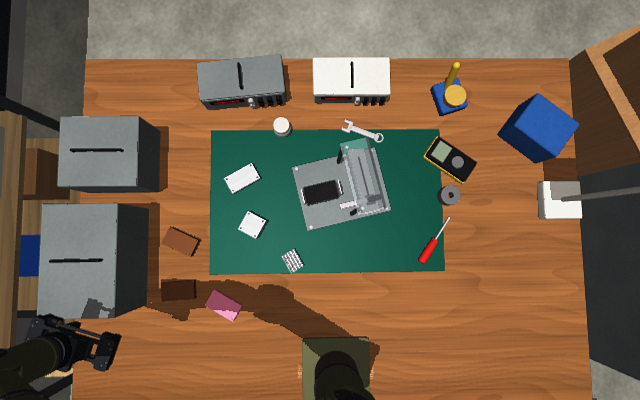

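View pics/side0.png

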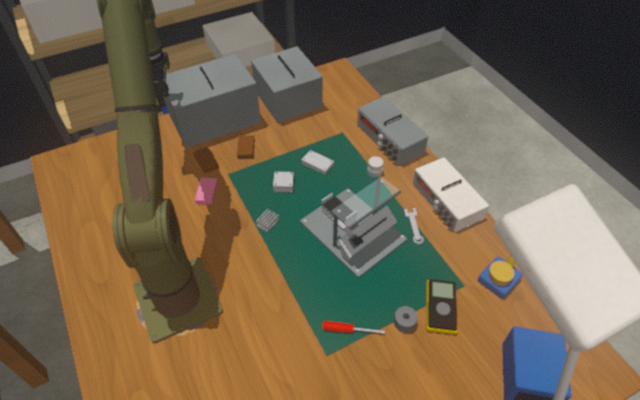

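Top view: case at about (242,178), the square case at (252,225), carrier's pad at (322,193) and lock grip at about (348,206). Measuring coarsely.

```bash
cat > m0.py <<'E'
from h import *
W,ok,p=cloud('top0')
def rect(mask,name):
    c,_=cv2.findContours(mask.astype(np.uint8),cv2.RETR_EXTERNAL,cv2.CHAIN_APPROX_NONE)
    for k in c:
        if cv2.contourArea(k)<60: continue
        m=np.zeros(mask.shape,np.uint8);cv2.drawContours(m,[k],-1,1,-1);m=(m>0)&mask
        pts=W[m]; (cx,cy),s,a=cv2.minAreaRect((pts[:,:2]*1000).astype(np.float32))
        print(name,np.round([cx,cy]),np.round(s),round(a,1),'z',np.round(np.percentile(pts[:,2],[5,50,95])*1000))
g=p.astype(int); roi=np.zeros(ok.shape,bool); roi[130:272,210:445]=1
z=W[...,2]*1000
rect(roi&(z>12)&(z<30)&(g.min(2)>130),'case')
rect(roi&(z>28)&(z<42)&(g.min(2)>130),'squat')
b=roi&(g.max(2)<60)&(z>28)&(z<75); b[:,345:]=0; rect(b,'pad')
q=roi.copy(); q[:,:285]=0;q[:,395:]=0;q[:,][236:]=0
rect(q&(z>8)&(z<20),'base')
rect(q&(z>185),'guard')
rect(q&(z>90)&(z<110),'tongue')
E
python3 m0.py
python3 - <<'E'
import cv2
i=cv2.imread('pics/top0.png')[130:240,220:400]; cv2.imwrite('pics/c.png',cv2.resize(i,None,fx=4,fy=4,interpolation=cv2.INTER_CUBIC))
E
```

```text
case [600. 287.] [57. 98.] 28.8 z [19. 23. 27.]
case [557.   9.] [206. 201.] 13.4 z [12. 15. 19.]
case [ 590. -153.] [209.  49.] 1.6 z [13. 15. 19.]
squat [453. 254.] [63. 63.] 60.7 z [31. 35. 38.]
squat [ 677. -342.] [41. 52.] 53.9 z [32. 36. 39.]
pad [549.  40.] [ 55. 100.] 13.1 z [48. 52. 55.]
base [565. -23.] [212. 284.] 13.7 z [11. 15. 18.]
guard [546. -11.] [230. 208.] 13.1 z [195. 198. 201.]
```

View pics/c.png

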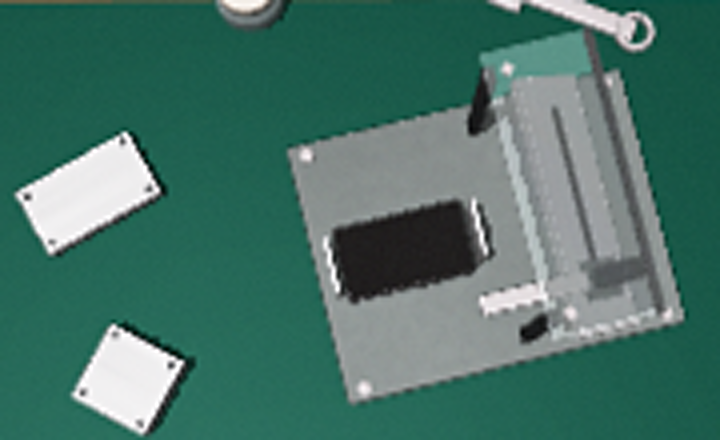

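```bash
cat > go.py <<'E'
# usage: go.py x y z(mm) yaw [lean deg]  -> remaining shift in tool axes / turn, in move units
from h import *
import sys
def target(x,y,z,yaw,lean=0):
    # tool x along yaw; lean: tool body leans towards carrier -y
    B=R.from_euler('z',yaw,degrees=True)*R.from_euler('x',lean,degrees=True)*R.from_euler('x',180,degrees=True)
    return np.array([x,y,z])/1000,B
if __name__=='__main__':
    a=[float(v) for v in sys.argv[1:]]; p,B=target(*a); s=get_state(); A=R.from_quat(s['eef_rot'])
    print('pos',np.round(s['tool_pos']*1000,1),'clock',round(s['clock'],2),'F',np.round(s['contact_force'],1),'open',round(s['opening']*88,1))
    print('shift now-axes',np.round(A.inv().apply(p-s['tool_pos'])/.8,4),'target-axes',np.round(B.inv().apply(p-s['tool_pos'])/.8,4),'turn',np.round((A.inv()*B).as_rotvec()/np.pi,4))
    print('q',np.round(s['q'],2))
E
python3 go.py 600 287 150 28.8; python3 -c "
from h import *
s=get_state();T=camera_model('wrist')['world_from_camera'];A=R.from_quat(s['eef_rot']);print(A.inv().apply(T[:3,3]-s['tool_pos']),(A.inv()*R.from_matrix(T[:3,:3])).as_matrix().round(2))"
```

```text
pos [188.6 595.3 238. ] clock 0.1 F [0.6 0.2 0. ] open 88.4
shift now-axes [-0.2119  0.6066  0.1104] target-axes [0.265  0.5854 0.11  ] turn [2.000e-04 5.000e-04 2.424e-01]
q [-1.23  0.69 -0.19  1.57  0.16  0.9  -0.22]
[ 0.00023145 -0.07404324 -0.14535743] [[ 1.    0.    0.  ]
 [ 0.   -0.96 -0.29]
 [ 0.    0.29 -0.96]]
```

Call:
apply_moves(series=[{"x": -0.0255, "y": 0.073, "z": 0, "fingers": 0.8}, {"x": -0.0255, "y": 0.073}, {"x": -0.0255, "y": 0.073}, {"x": -0.0255, "y": 0.073}, {"x": -0.0255, "y": 0.073}, {"x": -0.0255, "y": 0.073}, {"x": -0.0255, "y": 0.073}, {"x": -0.0255, "y": 0.073}])

```text
schema error: expected keys x, y, z, wx, wy, wz, fingers
```

Call:
apply_moves(series=[{"wz": 0.05}, {"wz": 0.05}, {"wz": 0.05}, {"wz": 0.05}, {"wz": 0.04}])

```text
schema error: expected keys x, y, z, wx, wy, wz, fingers
```

```bash
python3 go.py 600 287 150 28.8
```

```text
pos [188.6 595.3 238. ] clock 0.1 F [0.6 0.2 0. ] open 88.4
shift now-axes [-0.2119  0.6066  0.1104] target-axes [0.265  0.5854 0.11  ] turn [2.000e-04 5.000e-04 2.424e-01]
q [-1.23  0.69 -0.19  1.57  0.16  0.9  -0.22]
```

Call:
apply_moves(series=[{"x": -0.0255, "y": 0.073, "z": 0, "wx": 0, "wy": 0, "wz": 0, "fingers": 0.8}, {"x": -0.0255, "y": 0.073, "z": 0, "wx": 0, "wy": 0, "wz": 0, "fingers": 0.8}, {"x": -0.0255, "y": 0.073, "z": 0, "wx": 0, "wy": 0, "wz": 0, "fingers": 0.8}, {"x": -0.0255, "y": 0.073, "z": 0, "wx": 0, "wy": 0, "wz": 0, "fingers": 0.8}, {"x": -0.0255, "y": 0.073, "z": 0, "wx": 0, "wy": 0, "wz": 0, "fingers": 0.8}, {"x": -0.0255, "y": 0.073, "z": 0, "wx": 0, "wy": 0, "wz": 0, "fingers": 0.8}, {"x": -0.0255, "y": 0.073, "z": 0, "wx": 0, "wy": 0, "wz": 0, "fingers": 0.8}, {"x": -0.0255, "y": 0.073, "z": 0, "wx": 0, "wy": 0, "wz": 0, "fingers": 0.8}])

```text
clock: 1.1
tool_pos: [0.5855, 0.3006, 0.2331]
eef_rot: [0.802, 0.597, -0.004, -0.002]
contact_force: [0.4, -0.3, -0.2]
opening: 0.898
```

Call:
apply_moves(series=[{"x": 0, "y": 0, "z": 0, "wx": 0, "wy": 0, "wz": 0.05, "fingers": 0.8}, {"x": 0, "y": 0, "z": 0, "wx": 0, "wy": 0, "wz": 0.05, "fingers": 0.8}, {"x": 0, "y": 0, "z": 0, "wx": 0, "wy": 0, "wz": 0.05, "fingers": 0.8}, {"x": 0, "y": 0, "z": 0, "wx": 0, "wy": 0, "wz": 0.05, "fingers": 0.8}, {"x": 0, "y": 0, "z": 0, "wx": 0, "wy": 0, "wz": 0.04, "fingers": 0.8}])

```text
clock: 1.72
tool_pos: [0.5905, 0.2907, 0.2293]
eef_rot: [0.971, 0.241, -0.006, 0.002]
contact_force: [-0.1, 0.5, -0.3]
opening: 0.902
```

```bash
python3 go.py 600 287 150 28.8
```

```text
pos [590.5 290.7 229.3] clock 1.73 F [-0.1  0.5 -0.3] open 79.4
shift now-axes [0.0097 0.0094 0.0991] target-axes [0.0082 0.0098 0.0992] turn [ 0.0006  0.0041 -0.0053]
q [-0.52  0.75 -0.02  1.46  0.02  0.95 -0.06]
```

```bash
cat > m1.py <<'E'
from h import *
import sys
f=sys.argv[1]; lo,hi=float(sys.argv[2]),float(sys.argv[3])
shot('wrist',f); W,ok,p=cloud(f); z=W[...,2]*1000
m=(ok&(z>lo)&(z<hi)&(p.min(2)>110)).astype(np.uint8)
for k in cv2.findContours(m,cv2.RETR_EXTERNAL,cv2.CHAIN_APPROX_NONE)[0]:
    if cv2.contourArea(k)<2000: continue
    mm=np.zeros(m.shape,np.uint8);cv2.drawContours(mm,[k],-1,1,-1);mm=cv2.erode(mm&m,np.ones((3,3)))>0
    P=W[mm]; c,s,a=cv2.minAreaRect((P[:,:2]*1000).astype(np.float32)); print(k.reshape(-1,2).min(0),k.reshape(-1,2).max(0),np.round(c,1),np.round(s,1),round(a,1),'z',np.round(np.median(P[:,2])*1000,1))
E
python3 m1.py w0 14 32
```

```text
[302 139] [349 220] [600.  287.6] [52.8 97.7] 29.4 z 21.3
```

View pics/w0.png

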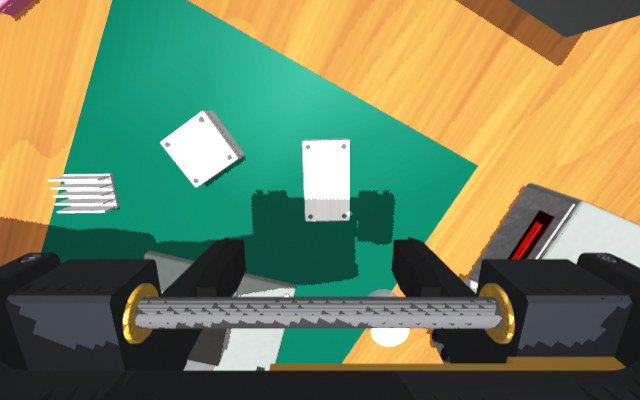

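The wrist view shows the case at about (325,180), agreeing with the top view. Descending.

Call:
apply_moves(series=[{"x": 0.01, "y": 0.0095, "z": 0.03, "wx": 0, "wy": 0.004, "wz": -0.005, "fingers": 0.8}, {"x": 0, "y": 0, "z": 0.06, "wx": 0, "wy": 0, "wz": 0, "fingers": 0.8}, {"x": 0, "y": 0, "z": 0.06, "wx": 0, "wy": 0, "wz": 0, "fingers": 0.8}, {"x": 0, "y": 0, "z": 0.04, "wx": 0, "wy": 0, "wz": 0, "fingers": 0.8}, {"x": 0, "y": 0, "z": 0, "wx": 0, "wy": 0, "wz": 0, "fingers": 0.8}])

```text
clock: 2.4
tool_pos: [0.6011, 0.288, 0.0726]
eef_rot: [0.968, 0.252, 0.0, 0.001]
contact_force: [-0.1, -0.3, 0.9]
opening: 0.903
```

```bash
python3 go.py 600 287.3 4 29.1
```

```text
pos [601.1 288.   72.6] clock 2.4 F [-0.1 -0.3  0.9] open 79.5
shift now-axes [-0.0016 -0.0001  0.0858] target-axes [-0.0016  0.0001  0.0858] turn [ 0.0005 -0.0001  0.0004]
q [-0.5   0.95 -0.03  1.55  0.04  0.64 -0.04]
```

Call:
apply_moves(series=[{"x": -0.0016, "y": 0, "z": 0.04, "wx": 0, "wy": 0, "wz": 0, "fingers": 0.8}, {"x": 0, "y": 0, "z": 0.03, "wx": 0, "wy": 0, "wz": 0, "fingers": 0.8}, {"x": 0, "y": 0, "z": 0.013, "wx": 0, "wy": 0, "wz": 0, "fingers": 0.8}, {"x": 0, "y": 0, "z": 0, "wx": 0, "wy": 0, "wz": 0, "fingers": 0.8}])

```text
clock: 2.9
tool_pos: [0.6038, 0.2894, 0.0089]
eef_rot: [0.967, 0.253, 0.004, -0.0]
contact_force: [0.5, 0.3, 0.1]
opening: 0.897
```

```bash
python3 go.py 600 287.3 4 29.1
```

```text
pos [603.8 289.4   8.9] clock 2.9 F [0.5 0.3 0.1] open 79.0
shift now-axes [-0.0054 -0.0001  0.0061] target-axes [-0.0054 -0.0001  0.0061] turn [ 0.0004 -0.0027  0.0012]
q [-0.5   1.04 -0.03  1.55  0.05  0.54 -0.05]
```

Call:
apply_moves(series=[{"x": -0.0054, "y": 0, "z": 0.006, "wx": 0, "wy": -0.0027, "wz": 0.001, "fingers": 0.8}, {"x": 0, "y": 0, "z": 0, "wx": 0, "wy": 0, "wz": 0, "fingers": 0.8}])

```text
clock: 3.15
tool_pos: [0.601, 0.2877, 0.0056]
eef_rot: [0.968, 0.251, 0.001, 0.0]
contact_force: [-0.3, 0.7, 0.5]
opening: 0.899
```

Call:
apply_moves(series=[{"x": 0, "y": 0, "z": 0, "wx": 0, "wy": 0, "wz": 0, "fingers": 0}, {"x": 0, "y": 0, "z": 0, "wx": 0, "wy": 0, "wz": 0, "fingers": 0}, {"x": 0, "y": 0, "z": 0, "wx": 0, "wy": 0, "wz": 0, "fingers": 0}, {"x": 0, "y": 0, "z": 0, "wx": 0, "wy": 0, "wz": 0, "fingers": 0}], force=25)

```text
clock: 3.65
tool_pos: [0.6016, 0.2879, 0.0067]
eef_rot: [0.968, 0.252, 0.002, 0.0]
contact_force: [0.7, 0.2, -0.5]
opening: 0.634
```

```bash
python3 go.py 600 287.3 4 29.1
```

```text
pos [601.6 287.9   6.7] clock 3.65 F [ 0.7  0.2 -0.5] open 55.8
shift now-axes [-0.0021 -0.0003  0.0033] target-axes [-0.0021 -0.0003  0.0033] turn [ 0.0005 -0.0012  0.0002]
q [-0.5   1.05 -0.03  1.56  0.05  0.54 -0.05]
```

Call:
apply_moves(series=[{"x": 0, "y": 0, "z": -0.02, "wx": 0, "wy": 0, "wz": 0, "fingers": 0}, {"x": 0, "y": 0, "z": -0.05, "wx": 0, "wy": 0, "wz": 0, "fingers": 0}, {"x": 0, "y": 0, "z": -0.06, "wx": 0, "wy": 0, "wz": 0, "fingers": 0}, {"x": 0, "y": 0, "z": -0.06, "wx": 0, "wy": 0, "wz": 0, "fingers": 0}, {"x": 0, "y": 0, "z": -0.02, "wx": 0, "wy": 0, "wz": 0, "fingers": 0}, {"x": 0, "y": 0, "z": 0, "wx": 0, "wy": 0, "wz": 0.045, "fingers": 0}, {"x": 0, "y": 0, "z": 0, "wx": 0, "wy": 0, "wz": 0.042, "fingers": 0}, {"x": 0, "y": 0, "z": 0, "wx": 0, "wy": 0, "wz": 0, "fingers": 0}])

```text
clock: 4.65
tool_pos: [0.5985, 0.2866, 0.1801]
eef_rot: [0.993, 0.114, -0.0, 0.001]
contact_force: [-0.3, -0.5, -3.0]
opening: 0.632
```

```bash
python3 go.py 549 40 150 13.2
```

```text
pos [598.5 286.6 180.1] clock 4.65 F [-0.3 -0.5 -3. ] open 55.6
shift now-axes [-0.13    0.2862  0.0382] target-axes [-0.1306  0.286   0.0376] turn [ 0.0004  0.0003 -0.0006]
q [-0.54  0.81  0.05  1.5  -0.05  0.84 -0.25]
```

```bash
cat > m2.py <<'E'
from h import *
O=np.array([549,40,0]); Rz=R.from_euler('z',13.2,degrees=True)
for f in('side0','top0'):
    W,ok,p=cloud(f); C=Rz.inv().apply((W.reshape(-1,3)*1000-O)).reshape(W.shape)
    x,y,z=C[...,0],C[...,1],C[...,2]
    def st(n,m,lo=1,hi=99): print(f,n,m.sum(),*[np.round(np.percentile(v[m],[lo,50,hi]),1) for v in(x,y,z)]) if m.sum()>5 else print(f,n,0)
    st('pad',(abs(x)<40)&(abs(y)<60)&(z>40)&(z<60)&(p.max(2)<60))
    st('plate+',(abs(x)<25)&(y>48)&(y<66)&(z>50)&(z<90))
    st('plate-',(abs(x)<25)&(y<-48)&(y>-66)&(z>65)&(z<90))
    st('base',(abs(x)<115)&(y>-215)&(y<80)&(z>9)&(z<20),.3,99.7)
    st('guard',(abs(x)<110)&(y>-210)&(y<-60)&(z>188)&(z<205))
    st('tongue',(x<-30)&(y<-30)&(y>-110)&(z>90)&(z<108)&(x>-100))
    st('grip',(x<-40)&(y<-110)&(y>-190)&(p.max(2)<70)&(x>-95)&(z>70)&(z<130))
E
python3 m2.py
```

```text
side0 pad 67 [-24.1  -5.6  21.1] [13.6 28.2 42.5] [45.5 50.8 56.7]
side0 plate+ 32 [-18.4   3.2  24.5] [50.4 54.5 59.2] [50.4 56.7 64.2]
side0 plate- 0
side0 base 2203 [-103.9  -39.5  106.9] [-207.6 -144.7   67.3] [ 9.  13.6 19.9]
side0 guard 1568 [-96.1  -1.8 101. ] [-155.2 -116.9  -76.3] [189.8 196.4 202. ]
side0 tongue 83 [-88.2 -58.7 -49. ] [-108.   -84.   -48.8] [ 90.8 100.1 106.5]
side0 grip 92 [-71.9 -63.7 -48.3] [-164.  -148.3 -128.2] [ 71.7  94.6 116.7]
top0 pad 579 [-26.9  -0.2  26.3] [-49.2  -0.8  48.3] [44.8 52.2 56.6]
top0 plate+ 29 [-20.7   1.8  24. ] [48.1 56.2 58.5] [50.3 59.7 64.1]
top0 plate- 28 [-20.5  -0.9  22. ] [-59.2 -56.6 -54.9] [67.6 79.  83.6]
top0 base 2915 [-103.4   -9.7  105.2] [-204.2  -24.2   69.3] [ 9.3 14.6 19.7]
top0 guard 2177 [-97.2  -0.4  98.7] [-152.3 -113.2  -74.4] [193.5 197.9 202. ]
top0 tongue 76 [-91.5 -59.4 -52.2] [-91.2 -65.3 -42.8] [ 94.2 102.3 106.6]
top0 grip 0
```

Call:
apply_moves(series=[{"x": -0.03, "y": 0.06, "z": 0, "wx": 0, "wy": 0, "wz": 0, "fingers": 0}, {"x": -0.03, "y": 0.06, "z": 0, "wx": 0, "wy": 0, "wz": 0, "fingers": 0}, {"x": -0.03, "y": 0.06, "z": 0, "wx": 0, "wy": 0, "wz": 0, "fingers": 0}, {"x": -0.03, "y": 0.06, "z": 0, "wx": 0, "wy": 0, "wz": 0, "fingers": 0}, {"x": -0.01, "y": 0.04, "z": 0, "wx": 0, "wy": 0, "wz": 0, "fingers": 0}, {"x": 0, "y": 0, "z": 0, "wx": 0, "wy": 0, "wz": 0, "fingers": 0}])

```text
clock: 5.4
tool_pos: [0.5447, 0.0379, 0.1755]
eef_rot: [0.992, 0.124, -0.004, 0.001]
contact_force: [-0.1, 0.8, -2.1]
opening: 0.636
```

```bash
python3 go.py 549 40 90 13.2
```

```text
pos [544.7  37.9 175.5] clock 5.4 F [-0.1  0.8 -2.1] open 55.9
shift now-axes [ 0.0068 -0.0013  0.1069] target-axes [ 0.0058 -0.0013  0.1069] turn [0.0003 0.0028 0.0055]
q [-0.15  0.68 -0.01  1.87  0.01  0.61  0.08]
```

Call:
apply_moves(series=[{"x": 0.006, "y": -0.001, "z": 0, "wx": 0, "wy": 0.003, "wz": 0.0055, "fingers": 0}, {"x": 0, "y": 0, "z": 0.04, "wx": 0, "wy": 0, "wz": 0, "fingers": 0}, {"x": 0, "y": 0, "z": 0.04, "wx": 0, "wy": 0, "wz": 0, "fingers": 0}, {"x": 0, "y": 0, "z": 0.02, "wx": 0, "wy": 0, "wz": 0, "fingers": 0}, {"x": 0, "y": 0, "z": 0, "wx": 0, "wy": 0, "wz": 0, "fingers": 0}, {"x": 0, "y": 0, "z": 0, "wx": 0, "wy": 0, "wz": 0, "fingers": 0}])

```text
clock: 6.15
tool_pos: [0.5528, 0.0498, 0.0937]
eef_rot: [0.993, 0.121, 0.004, -0.003]
contact_force: [0.6, 0.7, -2.5]
opening: 0.632
```

```bash
python3 go.py 549 40 64 13.2; python3 -c "
from h import *
p,_,_=shot('top','top1'); cv2.imwrite('pics/c1.png',cv2.resize(p[130:240,260:400,::-1],None,fx=5,fy=5))"
```

```text
pos [552.8  49.8  93.7] clock 6.15 F [ 0.6  0.7 -2.5] open 55.7
shift now-axes [-0.0078  0.0109  0.0371] target-axes [-0.0074  0.0108  0.0372] turn [-0.0014 -0.0025  0.004 ]
q [-0.16  0.81 -0.01  1.91  0.01  0.42  0.06]
```

View pics/c1.png

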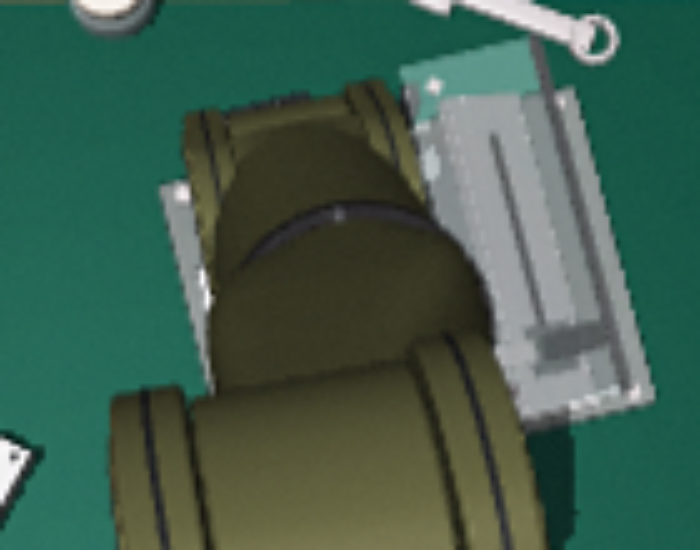

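The top view is blocked by the arm, so I go by the measured pose; it drifted 10 mm in y, so I correct that before lowering.

Call:
apply_moves(series=[{"x": -0.0075, "y": 0.0108, "z": 0, "wx": -0.0014, "wy": -0.0025, "wz": 0.004, "fingers": 0}, {"x": 0, "y": 0, "z": 0, "wx": 0, "wy": 0, "wz": 0, "fingers": 0}, {"x": 0, "y": 0, "z": 0, "wx": 0, "wy": 0, "wz": 0, "fingers": 0}])

```text
clock: 6.58
tool_pos: [0.55, 0.0388, 0.0957]
eef_rot: [0.993, 0.114, 0.002, 0.0]
contact_force: [-0.2, -0.1, -2.8]
opening: 0.632
```

```bash
python3 go.py 549 40 64 13.2; python3 go.py 549 40 64 13.2
```

```text
pos [550.   38.8  95.7] clock 6.58 F [-0.2 -0.1 -2.8] open 55.6
shift now-axes [-0.0009 -0.0018  0.0396] target-axes [-0.0008 -0.0018  0.0396] turn [ 0.0004 -0.001  -0.0006]
q [-0.15  0.81 -0.    1.91  0.01  0.42  0.07]
pos [550.   38.8  95.7] clock 6.58 F [-0.2 -0.1 -2.8] open 55.6
shift now-axes [-0.0009 -0.0018  0.0396] target-axes [-0.0008 -0.0018  0.0396] turn [ 0.0004 -0.001  -0.0006]
q [-0.15  0.81 -0.    1.91  0.01  0.42  0.07]
```

Call:
apply_moves(series=[{"x": -0.0009, "y": -0.0018, "z": 0.01, "wx": 0, "wy": -0.001, "wz": -0.0006, "fingers": 0}, {"x": 0, "y": 0, "z": 0.01, "wx": 0, "wy": 0, "wz": 0, "fingers": 0}, {"x": 0, "y": 0, "z": 0.01, "wx": 0, "wy": 0, "wz": 0, "fingers": 0}, {"x": 0, "y": 0, "z": 0, "wx": 0, "wy": 0, "wz": 0, "fingers": 0}, {"x": 0, "y": 0, "z": 0, "wx": 0, "wy": 0, "wz": 0, "fingers": 0}])

```text
clock: 7.2
tool_pos: [0.5486, 0.0404, 0.0694]
eef_rot: [0.993, 0.115, -0.001, 0.0]
contact_force: [0.9, -0.5, -2.2]
opening: 0.636
```

```bash
python3 go.py 549 40 64 13.2
```

```text
pos [548.6  40.4  69.4] clock 7.2 F [ 0.9 -0.5 -2.2] open 56.0
shift now-axes [0.0003 0.0006 0.0067] target-axes [0.0003 0.0006 0.0067] turn [0.0002 0.0004 0.0002]
q [-0.16  0.85 -0.    1.92  0.01  0.37  0.06]
```

Call:
apply_moves(series=[{"x": 0.0003, "y": 0.0006, "z": 0.004, "wx": 0, "wy": 0, "wz": 0, "fingers": 0}, {"x": 0, "y": 0, "z": 0.003, "wx": 0, "wy": 0, "wz": 0, "fingers": 0}, {"x": 0, "y": 0, "z": 0.002, "wx": 0, "wy": 0, "wz": 0, "fingers": 0}, {"x": 0, "y": 0, "z": 0, "wx": 0, "wy": 0, "wz": 0, "fingers": 0}])

```text
clock: 7.7
tool_pos: [0.5494, 0.0399, 0.0621]
eef_rot: [0.993, 0.115, -0.0, 0.0]
contact_force: [0.2, 0.1, -2.0]
opening: 0.636
```

Call:
apply_moves(series=[{"x": 0, "y": 0, "z": 0.0015, "wx": 0, "wy": 0, "wz": 0, "fingers": 0}, {"x": 0, "y": 0, "z": 0.0, "wx": 0, "wy": 0, "wz": 0, "fingers": 0}])

```text
clock: 7.95
tool_pos: [0.5495, 0.0399, 0.0609]
eef_rot: [0.993, 0.115, 0.0, 0.0]
contact_force: [-0.1, 0.5, -1.4]
opening: 0.629
```

```bash
python3 go.py 549 40 58 13.2
```

```text
pos [549.5  39.9  60.9] clock 7.95 F [-0.1  0.5 -1.4] open 55.4
shift now-axes [-0.0005 -0.0003  0.0037] target-axes [-0.0005 -0.0003  0.0037] turn [0.0003 0.     0.0001]
q [-0.15  0.87 -0.    1.92  0.01  0.35  0.06]
```

Call:
apply_moves(series=[{"x": 0, "y": 0, "z": 0.0015, "wx": 0, "wy": 0, "wz": 0, "fingers": 0}, {"x": 0, "y": 0, "z": 0.0, "wx": 0, "wy": 0, "wz": 0, "fingers": 0}])

```text
clock: 8.2
tool_pos: [0.5495, 0.0399, 0.0597]
eef_rot: [0.993, 0.115, 0.0, 0.0]
contact_force: [-0.1, -0.0, -2.4]
opening: 0.632
```

Call:
apply_moves(series=[{"x": 0, "y": 0, "z": 0, "wx": 0, "wy": 0, "wz": 0, "fingers": 0}])

```text
clock: 8.32
tool_pos: [0.5495, 0.0399, 0.0597]
eef_rot: [0.993, 0.115, 0.0, 0.0]
contact_force: [-0.1, 0.7, -2.2]
opening: 0.633
```

Call:
apply_moves(series=[{"x": 0, "y": 0, "z": 0.0015, "wx": 0, "wy": 0, "wz": 0, "fingers": 0}, {"x": 0, "y": 0, "z": 0.0, "wx": 0, "wy": 0, "wz": 0, "fingers": 0}])

```text
clock: 8.57
tool_pos: [0.5496, 0.0399, 0.0585]
eef_rot: [0.993, 0.115, 0.0, 0.0]
contact_force: [-0.3, -0.1, -2.4]
opening: 0.634
```

Call:
apply_moves(series=[{"x": 0, "y": 0, "z": 0.001, "wx": 0, "wy": 0, "wz": 0, "fingers": 0}, {"x": 0, "y": 0, "z": 0.0, "wx": 0, "wy": 0, "wz": 0, "fingers": 0}])

```text
clock: 8.82
tool_pos: [0.5496, 0.0399, 0.0578]
eef_rot: [0.993, 0.115, 0.0, 0.0]
contact_force: [-1.1, -0.1, 0.3]
opening: 0.634
```

Call:
apply_moves(series=[{"x": 0, "y": 0, "z": 0.001, "wx": 0, "wy": 0, "wz": 0, "fingers": 0}, {"x": 0, "y": 0, "z": 0.0, "wx": 0, "wy": 0, "wz": 0, "fingers": 0}])

```text
clock: 9.07
tool_pos: [0.5496, 0.0399, 0.0575]
eef_rot: [0.993, 0.115, 0.0, 0.0]
contact_force: [1.0, 0.0, 0.4]
opening: 0.631
```

Contact felt at about 58 mm (pad at about 51, matching vision). Release.

Call:
apply_moves(series=[{"x": 0, "y": 0, "z": 0, "wx": 0, "wy": 0, "wz": 0, "fingers": 0.5}, {"x": 0, "y": 0, "z": 0, "wx": 0, "wy": 0, "wz": 0, "fingers": 0.5}, {"x": 0, "y": 0, "z": 0, "wx": 0, "wy": 0, "wz": 0, "fingers": 0.5}])

```text
clock: 9.45
tool_pos: [0.5503, 0.04, 0.0575]
eef_rot: [0.993, 0.115, 0.001, 0.0]
contact_force: [0.2, 0.3, 0.6]
opening: 0.751
```

Call:
apply_moves(series=[{"x": 0, "y": 0, "z": -0.01, "wx": 0, "wy": 0, "wz": 0, "fingers": 0.5}, {"x": 0, "y": 0, "z": -0.02, "wx": 0, "wy": 0, "wz": 0, "fingers": 0.5}, {"x": 0, "y": 0, "z": -0.05, "wx": 0, "wy": 0, "wz": 0, "fingers": 0.5}, {"x": 0, "y": 0, "z": -0.07, "wx": 0, "wy": 0, "wz": 0, "fingers": 0.5}, {"x": 0, "y": 0, "z": -0.07, "wx": 0, "wy": 0, "wz": 0, "fingers": 0.5}, {"x": 0, "y": 0, "z": -0.07, "wx": 0, "wy": 0, "wz": 0, "fingers": 0.5}, {"x": 0, "y": 0, "z": -0.04, "wx": 0, "wy": 0, "wz": 0, "fingers": 0.5}, {"x": 0, "y": 0, "z": 0, "wx": 0, "wy": 0, "wz": 0, "fingers": 0.5}])

```text
clock: 10.45
tool_pos: [0.5493, 0.0399, 0.3379]
eef_rot: [0.993, 0.115, 0.005, 0.0]
contact_force: [-0.8, -0.0, -0.8]
opening: 0.749
```

```bash
python3 go.py 549 40 350 13.2; python3 m1.py w1 62 85
```

```text
pos [549.3  39.9 337.9] clock 10.45 F [-0.8 -0.  -0.8] open 65.9
shift now-axes [-0.0002 -0.0002 -0.0151] target-axes [-0.0003 -0.0002 -0.0151] turn [ 0.0005 -0.0029  0.0001]
q [-0.16  0.47  0.01  1.67 -0.    0.99  0.08]
[492 199] [594 272] [907.6  11.7] [ 96.2 119. ] 89.8 z 69.2
[296 130] [337 201] [549.7  40.1] [53.1 96.7] 13.2 z 72.3
[559   0] [639 154] [899.8 236.2] [109.6 168.7] 5.9 z 83.9
```

View pics/w1.png

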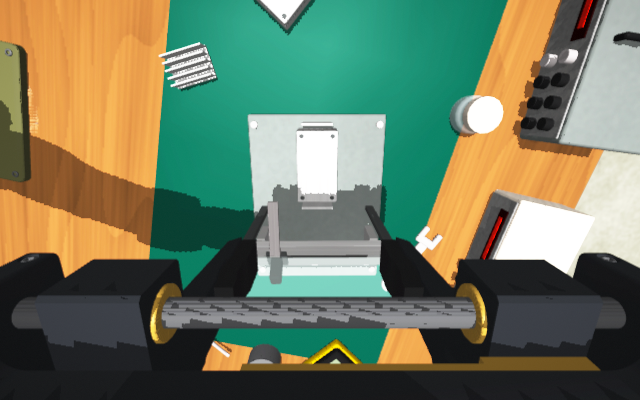

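Case seated at (549.7, 40.1), yaw 13.2°, top 72 mm, as measured in the wrist view (case at (316,165) between the end plates). Now to the lock, going round over the guard.

Call:
apply_moves(series=[{"x": -0.015, "y": 0.065, "z": 0, "wx": 0, "wy": 0, "wz": 0, "fingers": -0.05}, {"x": -0.015, "y": 0.065, "z": 0, "wx": 0, "wy": 0, "wz": 0, "fingers": -0.05}, {"x": -0.015, "y": 0.065, "z": 0, "wx": 0, "wy": 0, "wz": 0, "fingers": -0.05}, {"x": -0.015, "y": 0.065, "z": 0, "wx": 0, "wy": 0, "wz": 0, "fingers": -0.05}, {"x": -0.015, "y": 0.055, "z": 0, "wx": 0, "wy": 0, "wz": 0, "fingers": -0.05}, {"x": 0, "y": 0, "z": 0, "wx": 0, "wy": 0, "wz": 0, "fingers": -0.05}])

```text
clock: 11.25
tool_pos: [0.5425, -0.2243, 0.3278]
eef_rot: [0.993, 0.117, -0.005, -0.003]
contact_force: [1.0, 0.9, -0.4]
opening: 0.473
```

```bash
cat > gl.py <<'E'
# usage: gl.py xc h : TCP on the lock grip's axis at carrier x=xc, h mm above the rail, leaning 35
import sys,os
from h import *
xc,h=map(float,sys.argv[1:3]); l=np.radians(35)
c=np.array([xc,-135-h*np.sin(l),75+h*np.cos(l)]); w=R.from_euler('z',13.2,degrees=True).apply(c)+[549.3,40,0]
os.system('python3 go.py %f %f %f 13.2 35'%tuple(w))
s=get_state(); cc=R.from_euler('z',-13.2,degrees=True).apply(s['tool_pos']*1000-[549.3,40,0]); print('carrier TCP',cc.round(1))
E
python3 gl.py -63 160
```

```text
pos [ 542.5 -224.3  327.8] clock 11.25 F [ 1.   0.9 -0.4] open 41.6
shift now-axes [ 0.0065 -0.0352  0.1523] target-axes [0.0049 0.0576 0.1454] turn [0.1924 0.0033 0.0007]
q [ 0.3   0.54  0.02  1.56 -0.01  1.05  0.56]
this script no longer has the robotException ignored in: <_io.TextIOWrapper mode='rw' encoding='UTF-8'>
Traceback (most recent call last):
BrokenPipeError: [Errno 32] Broken pipe
```

Call:
apply_moves(series=[{"x": 0, "y": 0, "z": 0, "wx": 0.045, "wy": 0, "wz": 0, "fingers": -0.05}, {"x": 0, "y": 0, "z": 0, "wx": 0.05, "wy": 0, "wz": 0, "fingers": -0.05}, {"x": 0, "y": 0, "z": 0, "wx": 0.05, "wy": 0, "wz": 0, "fingers": -0.05}, {"x": 0, "y": 0, "z": 0, "wx": 0.04, "wy": 0, "wz": 0, "fingers": -0.05}, {"x": 0, "y": 0, "z": 0, "wx": 0, "wy": 0, "wz": 0, "fingers": -0.05}])

```text
clock: 11.88
tool_pos: [0.5411, -0.2144, 0.3233]
eef_rot: [0.945, 0.115, -0.044, -0.302]
contact_force: [-0.3, 0.9, -0.0]
opening: 0.478
```

```bash
sed -i "s/^os.system.*/import runpy; sys.argv=['go.py']+['%f'%v for v in w]+['13.2','35']; runpy.run_path('go.py',run_name='__main__')/" gl.py
python3 gl.py -63 160
```

```text
pos [ 541.1 -214.4  323.3] clock 11.88 F [-0.3  0.9 -0. ] open 42.0
shift now-axes [0.0064 0.0657 0.1331] target-axes [0.0038 0.0646 0.1337] turn [-0.0027  0.0068  0.0015]
q [ 0.59  0.8  -0.14  1.23 -0.34  1.56  0.79]
carrier TCP [ -66.1 -245.8  323.3]
```

Call:
apply_moves(series=[{"x": 0.006, "y": 0.06, "z": 0.02, "wx": -0.0027, "wy": 0.0068, "wz": 0.0015, "fingers": -0.05}, {"x": 0, "y": 0.005, "z": 0.05, "wx": 0, "wy": 0, "wz": 0, "fingers": -0.05}, {"x": 0, "y": 0, "z": 0.05, "wx": 0, "wy": 0, "wz": 0, "fingers": -0.05}, {"x": 0, "y": 0, "z": 0, "wx": 0, "wy": 0, "wz": 0, "fingers": -0.05}, {"x": 0, "y": 0, "z": 0, "wx": 0, "wy": 0, "wz": 0, "fingers": -0.05}])

```text
clock: 12.5
tool_pos: [0.5454, -0.193, 0.215]
eef_rot: [0.948, 0.116, -0.033, -0.295]
contact_force: [-0.5, -0.8, -0.9]
opening: 0.477
```

```bash
python3 gl.py -63 100; python3 -c "
from h import *
shot('wrist','w2');shot('side','s2')
W,ok,p=cloud('w2');C=R.from_euler('z',-13.2,degrees=True).apply(W.reshape(-1,3)*1000-[549.3,40,0]).reshape(W.shape)
x,y,z=C[...,0],C[...,1],C[...,2]
l=np.radians(35);h=(z-75)*np.cos(l)-(y+135)*np.sin(l);s=(y+135)*np.cos(l)+(z-75)*np.sin(l)
for n,m in(('grip',(h>25)&(h<46)&(abs(s)<20)&(abs(x)<95)),('tongue',(y<-45)&(y>-70)&(z>88)&(z<108)&(abs(x)<95)),('gripside',(p.max(2)<60)&(h>5)&(h<46)&(abs(s)<20)&(abs(x)<95))):
    m&=ok; print(n,m.sum(),[np.percentile(v[m],[2,50,98]).round(1) for v in(x,s,h)] if m.sum() else '')
"
```

```text
pos [ 545.4 -193.   215. ] clock 12.5 F [-0.5 -0.8 -0.9] open 42.0
shift now-axes [-0.0074  0.0065  0.0836] target-axes [-0.0075  0.0073  0.0836] turn [0.0027 0.0007 0.0039]
q [ 0.57  0.88 -0.16  1.4  -0.35  1.29  0.86]
carrier TCP [ -57.  -225.9  215. ]
grip 413 [array([-67. , -59.3, -51.7]), array([-10. ,   1.9,  10.9]), array([27.3, 38.9, 40.6])]
tongue 0 
gripside 474 [array([-67. , -59.4, -51.7]), array([-9.4,  4.4, 11. ]), array([ 6.7, 38.7, 40.5])]
```

View pics/w2.png

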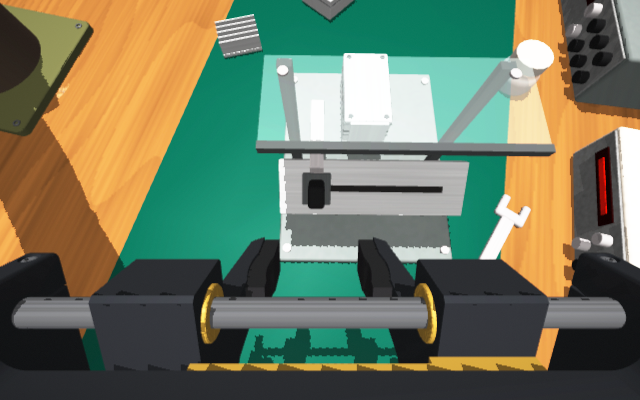

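Grip is at (316,190), carrier x ≈ -59.5, in line with the expected slope position and height. Approaching along its axis.

Call:
apply_moves(series=[{"x": -0.003, "y": 0.007, "z": 0.01, "wx": 0.0027, "wy": 0.0007, "wz": 0.0039, "fingers": -0.05}, {"x": 0, "y": 0, "z": 0.03, "wx": 0, "wy": 0, "wz": 0, "fingers": -0.05}, {"x": 0, "y": 0, "z": 0.03, "wx": 0, "wy": 0, "wz": 0, "fingers": -0.05}, {"x": 0, "y": 0, "z": 0.01, "wx": 0, "wy": 0, "wz": 0, "fingers": -0.05}, {"x": 0, "y": 0, "z": 0, "wx": 0, "wy": 0, "wz": 0, "fingers": -0.05}, {"x": 0, "y": 0, "z": 0, "wx": 0, "wy": 0, "wz": 0, "fingers": -0.05}])

```text
clock: 13.35
tool_pos: [0.538, -0.1682, 0.1591]
eef_rot: [0.949, 0.106, -0.031, -0.295]
contact_force: [-0.2, 0.1, -0.0]
opening: 0.472
```

```bash
python3 gl.py -59.5 13
```

```text
pos [ 538.  -168.2  159.1] clock 13.35 F [-0.2  0.1 -0. ] open 41.6
shift now-axes [-0.0022 -0.0074  0.1165] target-axes [-0.0012 -0.0064  0.1165] turn [ 0.0026 -0.0028 -0.0015]
q [ 0.56  0.92 -0.17  1.51 -0.37  1.13  0.89]
carrier TCP [ -58.6 -200.2  159.1]
```

Call:
apply_moves(series=[{"x": -0.0015, "y": -0.0065, "z": 0.01, "wx": 0.0026, "wy": -0.0028, "wz": -0.0015, "fingers": -0.05}, {"x": 0, "y": 0, "z": 0.02, "wx": 0, "wy": 0, "wz": 0, "fingers": -0.05}, {"x": 0, "y": 0, "z": 0.02, "wx": 0, "wy": 0, "wz": 0, "fingers": -0.05}, {"x": 0, "y": 0, "z": 0.01, "wx": 0, "wy": 0, "wz": 0, "fingers": -0.05}, {"x": 0, "y": 0, "z": 0, "wx": 0, "wy": 0, "wz": 0, "fingers": -0.05}, {"x": 0, "y": 0, "z": 0, "wx": 0, "wy": 0, "wz": 0, "fingers": -0.05}])

```text
clock: 14.1
tool_pos: [0.5311, -0.1374, 0.1233]
eef_rot: [0.948, 0.11, -0.033, -0.298]
contact_force: [0.3, -0.8, -0.3]
opening: 0.472
```

```bash
python3 gl.py -59.5 13
```

```text
pos [ 531.1 -137.4  123.3] clock 14.1 F [ 0.3 -0.8 -0.3] open 41.5
shift now-axes [-0.0017  0.0001  0.0573] target-axes [-0.0015  0.0003  0.0573] turn [ 0.0007 -0.0009  0.0006]
q [ 0.54  0.95 -0.19  1.58 -0.39  1.03  0.9 ]
carrier TCP [ -58.3 -168.6  123.3]
```

Call:
apply_moves(series=[{"x": -0.0015, "y": 0, "z": 0.015, "wx": 0, "wy": 0, "wz": 0, "fingers": -0.05}, {"x": 0, "y": 0, "z": 0.015, "wx": 0, "wy": 0, "wz": 0, "fingers": -0.05}, {"x": 0, "y": 0, "z": 0.01, "wx": 0, "wy": 0, "wz": 0, "fingers": -0.05}, {"x": 0, "y": 0, "z": 0.005, "wx": 0, "wy": 0, "wz": 0, "fingers": -0.05}, {"x": 0, "y": 0, "z": 0, "wx": 0, "wy": 0, "wz": 0, "fingers": -0.05}])

```text
clock: 14.72
tool_pos: [0.525, -0.1166, 0.0918]
eef_rot: [0.948, 0.11, -0.033, -0.298]
contact_force: [0.5, 1.1, 1.0]
opening: 0.476
```

```bash
python3 gl.py -59.5 13; python3 -c "
from h import *
shot('wrist','w3')"
```

```text
pos [ 525.  -116.6   91.8] clock 14.72 F [0.5 1.1 1. ] open 41.9
shift now-axes [-0.0002 -0.0001  0.0095] target-axes [-0.0001 -0.0001  0.0095] turn [ 0.0008 -0.001   0.0005]
q [ 0.52  0.99 -0.2   1.64 -0.41  0.93  0.92]
carrier TCP [ -59.4 -146.9   91.8]
```

View pics/w3.png

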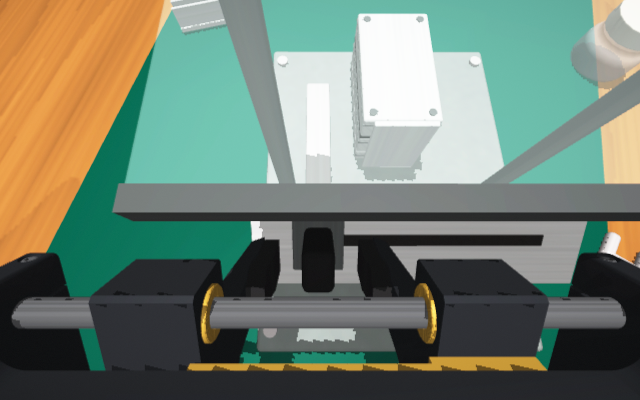

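The grip at (318,260) is centred between the fingers, and the guard edge (row ~200) is clear.

Call:
apply_moves(series=[{"x": 0, "y": 0, "z": 0.006, "wx": 0, "wy": 0, "wz": 0, "fingers": -0.05}, {"x": 0, "y": 0, "z": 0, "wx": 0, "wy": 0, "wz": 0, "fingers": -0.9}, {"x": 0, "y": 0, "z": 0, "wx": 0, "wy": 0, "wz": 0, "fingers": -0.9}, {"x": 0, "y": 0, "z": 0, "wx": 0, "wy": 0, "wz": 0, "fingers": -0.9}, {"x": 0, "y": 0, "z": 0, "wx": 0, "wy": 0, "wz": 0, "fingers": -0.9}], force=30)

```text
clock: 15.4
tool_pos: [0.5246, -0.1146, 0.0881]
eef_rot: [0.948, 0.11, -0.032, -0.297]
contact_force: [-0.3, 0.6, -0.5]
opening: 0.182
```

```bash
python3 gl.py 0 15
```

```text
pos [ 524.6 -114.6   88.1] clock 15.4 F [-0.3  0.6 -0.5] open 16.0
shift now-axes [ 0.0741 -0.0006  0.0021] target-axes [ 0.0741 -0.0007  0.0018] turn [ 0.0012 -0.0013  0.0005]
q [ 0.52  0.99 -0.2   1.64 -0.41  0.92  0.92]
carrier TCP [ -59.3 -144.9   88.1]
```

Gripped (16 mm). Slide about 59 mm, slowly.

Call:
apply_moves(series=[{"x": 0.01, "y": 0, "z": 0, "wx": 0, "wy": 0, "wz": 0, "fingers": -0.9}, {"x": 0.01, "y": 0, "z": 0, "wx": 0, "wy": 0, "wz": 0, "fingers": -0.9}, {"x": 0.01, "y": 0, "z": 0, "wx": 0, "wy": 0, "wz": 0, "fingers": -0.9}, {"x": 0.01, "y": 0, "z": 0, "wx": 0, "wy": 0, "wz": 0, "fingers": -0.9}, {"x": 0.01, "y": 0, "z": 0, "wx": 0, "wy": 0, "wz": 0, "fingers": -0.9}, {"x": 0.006, "y": 0, "z": 0, "wx": 0, "wy": 0, "wz": 0, "fingers": -0.9}, {"x": 0, "y": 0, "z": 0, "wx": 0, "wy": 0, "wz": 0, "fingers": -0.9}])

```text
clock: 16.27
tool_pos: [0.5566, -0.107, 0.0881]
eef_rot: [0.947, 0.11, -0.045, -0.299]
contact_force: [-0.6, 1.3, -0.3]
opening: 0.176
```

```bash
python3 gl.py 0 15
```

```text
pos [ 556.6 -107.    88.1] clock 16.27 F [-0.6  1.3 -0.3] open 15.5
shift now-axes [ 0.0332 -0.0008  0.001 ] target-axes [ 0.0331 -0.0006  0.0017] turn [-0.001   0.0063 -0.0018]
q [ 0.47  1.02 -0.18  1.53 -0.4   1.    0.86]
carrier TCP [ -26.5 -144.8   88.1]
```

Call:
apply_moves(series=[{"x": 0.012, "y": 0, "z": 0, "wx": -0.001, "wy": 0.006, "wz": -0.0018, "fingers": -0.9}, {"x": 0.012, "y": 0, "z": 0, "wx": 0, "wy": 0, "wz": 0, "fingers": -0.9}, {"x": 0.01, "y": 0, "z": 0, "wx": 0, "wy": 0, "wz": 0, "fingers": -0.9}])

```text
clock: 16.65
tool_pos: [0.5775, -0.1021, 0.0881]
eef_rot: [0.947, 0.11, -0.041, -0.3]
contact_force: [-5.7, -1.3, 3.5]
opening: 0.177
```

```bash
python3 gl.py 0 15
```

```text
pos [ 577.5 -102.1   88.1] clock 16.65 F [-5.7 -1.3  3.5] open 15.6
shift now-axes [ 0.0063 -0.0006  0.0016] target-axes [ 0.0062 -0.0006  0.0017] turn [-0.0011  0.0036 -0.0011]
q [ 0.45  1.04 -0.19  1.48 -0.41  1.03  0.84]
carrier TCP [  -5.  -144.8   88.1]
```

Call:
apply_moves(series=[{"x": 0.01, "y": 0, "z": 0, "wx": 0, "wy": 0.0036, "wz": 0, "fingers": -0.9}, {"x": 0.008, "y": 0, "z": 0, "wx": 0, "wy": 0, "wz": 0, "fingers": -0.9}])

```text
clock: 16.9
tool_pos: [0.5828, -0.1008, 0.088]
eef_rot: [0.946, 0.109, -0.044, -0.301]
contact_force: [-18.8, -7.0, 11.6]
opening: 0.18
```

Call:
apply_moves(series=[{"x": 0.01, "y": 0, "z": 0, "wx": 0, "wy": 0, "wz": 0, "fingers": -0.9}])

```text
clock: 17.02
tool_pos: [0.5827, -0.1007, 0.0879]
eef_rot: [0.945, 0.109, -0.052, -0.302]
contact_force: [-21.1, -6.9, 10.0]
opening: 0.179
```

```bash
python3 gl.py 0 15
```

```text
pos [ 582.7 -100.7   87.9] clock 17.02 F [-21.1  -6.9  10. ] open 15.8
shift now-axes [-0.0004 -0.0006  0.0014] target-axes [-0.0005 -0.0006  0.0014] turn [-0.0038  0.0104 -0.0034]
q [ 0.44  1.05 -0.18  1.44 -0.4   1.07  0.82]
carrier TCP [   0.4 -144.6   87.9]
```

Hard stop reached (≈22 N, carrier x = 0.4). Relax, open, back out along the axis.

Call:
apply_moves(series=[{"x": 0, "y": 0, "z": 0, "wx": 0, "wy": 0, "wz": 0, "fingers": -0.9}, {"x": 0, "y": 0, "z": 0, "wx": 0, "wy": 0, "wz": 0, "fingers": -0.05}, {"x": 0, "y": 0, "z": 0, "wx": 0, "wy": 0, "wz": 0, "fingers": -0.05}, {"x": 0, "y": 0, "z": 0, "wx": 0, "wy": 0, "wz": 0, "fingers": -0.05}, {"x": 0, "y": 0, "z": 0, "wx": 0, "wy": 0, "wz": 0, "fingers": -0.05}])

```text
clock: 17.65
tool_pos: [0.5842, -0.1004, 0.0881]
eef_rot: [0.946, 0.109, -0.051, -0.302]
contact_force: [0.6, -1.1, -0.1]
opening: 0.475
```

```bash
python3 gl.py 0 15
```

```text
pos [ 584.2 -100.4   88.1] clock 17.65 F [ 0.6 -1.1 -0.1] open 41.8
shift now-axes [-0.0024 -0.0005  0.0016] target-axes [-0.0024 -0.0005  0.0016] turn [-0.0036  0.0095 -0.0033]
q [ 0.44  1.05 -0.18  1.44 -0.4   1.07  0.82]
carrier TCP [   2.  -144.6   88.1]
```

Call:
apply_moves(series=[{"x": -0.002, "y": 0, "z": 0, "wx": -0.0036, "wy": 0.0095, "wz": -0.0033, "fingers": -0.05}, {"x": 0, "y": 0, "z": -0.015, "wx": 0, "wy": 0, "wz": 0, "fingers": -0.05}, {"x": 0, "y": 0, "z": -0.03, "wx": 0, "wy": 0, "wz": 0, "fingers": -0.05}, {"x": 0, "y": 0, "z": -0.04, "wx": 0, "wy": 0, "wz": 0, "fingers": -0.05}, {"x": 0, "y": 0, "z": -0.04, "wx": 0, "wy": 0, "wz": 0, "fingers": -0.05}, {"x": 0, "y": 0, "z": -0.04, "wx": 0, "wy": 0, "wz": 0, "fingers": -0.05}, {"x": 0, "y": 0, "z": 0, "wx": 0, "wy": 0, "wz": 0, "fingers": -0.05}])

```text
clock: 18.52
tool_pos: [0.6025, -0.1788, 0.2027]
eef_rot: [0.948, 0.11, -0.034, -0.298]
contact_force: [-0.2, 0.2, -0.2]
opening: 0.475
```

```bash
python3 gl.py 0 160; python3 -c "
from h import *
shot('wrist','w4')
W,ok,p=cloud('w4');C=R.from_euler('z',-13.2,degrees=True).apply(W.reshape(-1,3)*1000-[549.3,40,0]).reshape(W.shape)
x,y,z=C[...,0],C[...,1],C[...,2]
l=np.radians(35);h=(z-75)*np.cos(l)-(y+135)*np.sin(l);s=(y+135)*np.cos(l)+(z-75)*np.sin(l)
for n,m in(('grip',(h>25)&(h<46)&(abs(s)<20)&(abs(x)<95)),):
    m&=ok; print(n,m.sum(),[np.percentile(v[m],[2,50,98]).round(1) for v in(x,s,h)] if m.sum() else '')
"
```

```text
pos [ 602.5 -178.8  202.7] clock 18.52 F [-0.2  0.2 -0.2] open 41.8
shift now-axes [-0.0022 -0.0008 -0.0046] target-axes [-0.0022 -0.0008 -0.0046] turn [ 0.0009 -0.0004  0.0001]
q [ 0.51  0.95 -0.15  1.25 -0.37  1.34  0.79]
carrier TCP [   1.8 -225.2  202.7]
grip 434 [array([-6.6,  0.8,  8.1]), array([-9.7,  2.1, 10.9]), array([27.1, 39. , 40.6])]
```

View pics/w4.png

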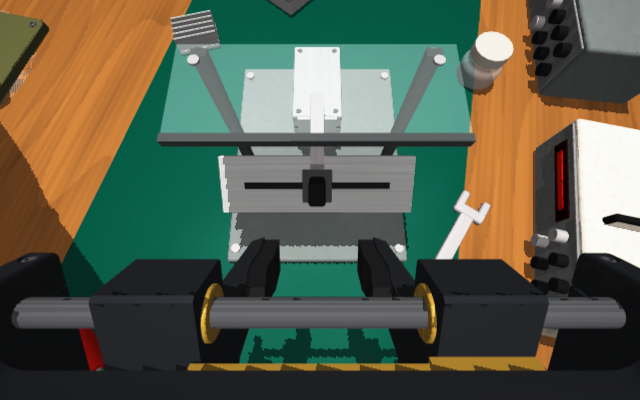

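The grip at (317,190) is now at carrier x ≈ 0.8, the tongue stands over the case at (317,100), and the robot is clear. Handing in.

```bash
python3 -c "
from plant import *
print(finish_job())"
```

```text
the job is handed in; nothing more can be done
None
```

I set the case on the pad, released it, slid the lock home and handed the job in at about 18.5 s of the 64 s allowed.

- **Case:** I lowered it in 1 mm steps until it touched the pad, with under 1 N of extra push, then opened the fingers. The wrist camera then measured it 0.4 mm from the bay centre and square to it (yaw 13.2°), with its top at 72 mm.
- **Lock:** I gripped it with the gripper leaning 35° and slid it from carrier x ≈ -59 mm to the hard stop, where about 22 N of push moved it no further. After I let go, the camera put the grip at x ≈ 0.8 mm, which is home within the 2 mm calibration. In the last picture the tongue stands over the case, and the gripper has been backed out clear of everything.

**Disagreements and gaps:**
- The lock started about 5 mm in from its stated fully open position.
- While I was moving over the bay, the arm drifted about 10 mm in y. I corrected this above the end plates before lowering.
- I did not re-measure the case after the slide; I only saw it in place in the last picture.
- I did not separately check the bystander objects, but the measured forces showed no unexpected contact.

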